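Lay a casting down in a grinding fixture and flip the keeper over it

ROBOT

A 6-joint arm with a two-finger parallel gripper is mounted at the origin on the work surface. World frame = base frame: x ahead of the robot, y to its left, z up, the work surface at z = 0. Lengths are in mm, angles in rad, forces in N, time in s.
With the tool pointing down it reaches from about 275 to 1000 mm from the base axis. Payload 8.4 kg.
Tool frame: the origin (TCP) lies midway between the tips of the shut fingers; the grasp point (between the pads) lies 19 mm behind it; z points along the fingers, y is the line along which they close (so a half turn about z gives the same grasp; the last joint's range is limited). The gripper opens to 85 mm and grips with 20 to 120 N. Pads are 22 mm wide; open, the fingers measure 114 mm over their backs; the gripper's body (76 mm by 85 mm) begins 54 mm behind the grasp point. The pads swing forward as they close: fully open they stand 13 mm farther back than shut.
Start: joints at [1.304, 0.353, 1.633, -0, 1.155, -0.002], TCP at [163.571, 603.218, 231.281] pointing down, gripper open.
Joint ranges: [-2.63, 2.63], [-0.92, 2.1], [0.06, 2.66], [-1.3, 4.44], [0, 2.69], [-3.02, 3.02]. Speed limits (rad/s): [2.22, 2.22, 2.79, 3.14, 3.14, 3.14].

INTERFACE

Orientations are given as [roll, pitch, yaw] about the fixed x, y, z axes, in that order (R = Rz(yaw) Ry(pitch) Rx(roll)).
In Python, from rig import monitor, imaging, r gives the robot as it stands.
- The arm moves only by the tool drive_tool, never from a script. Its argument "plan" is a list of rows, each an object of numbers: "x", "y", "z": the shift along the tool's x, y, z in units of 50 mm (1.0 is 50 mm); "ax", "ay", "az": the turn, a rotation vector about the tool's x, y, z in units of 6 degrees (1.0 is 6 degrees); "hand": the finger opening in mm, from 0 to 85.4. In form: [{"x": .., "y": .., "z": .., "ax": .., "ay": .., "az": .., "hand": ..}, ...]. A call has 1 to 8 rows; each row is the pose to reach, as a shift and turn from the pose commanded when the call began, along the tool's axes at that moment; what a row does not reach only later rows make up. A row lasts 1/10 s, in which the tool goes at most 50 mm and 8.59 degrees, less where a joint would pass 70% of its speed; a pose out of reach is approached as far as the arm can. A call with a gripper value outside its range is refused whole. The fingers move at their own pace and stop on an object; "grip_force" is the grip in N (left out, the last holds). Time passes only in rows, so rows that repeat a pose let the fingers close. It gives the time, the measured TCP pose, the force, the opening and the grip force at its end, in the units of the state.
- monitor.sense(): the state, without advancing time (a new reading comes with each control period).
- imaging.grab_frame(name): name is "side" or "top" or "wrist"; returns the picture (480x640x3 uint8, red, green, blue); there is no depth.
- imaging.camera_info(name): a dict with "mtx" (3x3 intrinsics, pixels), "R" (3x3) and "t" (3): a world point X has camera coordinates R X + t. Camera axes: x right, y down, z forward; pixel columns grow to the right and rows downward; lengths in mm; the calibration is good to about 2 mm. A picture is of the moment at which its call begins: read the wrist's pose just before it. camera_info takes no time and is no camera call; for the wrist camera it gives the pose at the moment of the call.
- r.sign_off(): hands the job in; it is judged then, once.
The state is a dict: "clock": time; "qpos": joint angles; "qvel": joint speeds; "joint_efforts": joint torques, N m; "eef_pos": TCP position; "tcp_rot": TCP orientation; "contact_force": force on the tool from outside, world axes, zero at the start; "wrist_torque": the same for the moment, N m; "opening": opening from 0.0 (shut) to 1.0 (fully open); "grasp_force": force on a finger pad.
Only numpy, scipy, OpenCV 4.12 (cv2) and the standard library are available. Lean on these libraries where they do the work, as an engineer would, in place of code of your own. Each camera call takes 0.05 s, during which the arm holds its last target. There are 200 camera calls.

TASK

In the green clamping fixture an aluminium casting stands on end with its raw brown face turned outwards, away from the orange keeper: push the casting over along the channel so that it lies flat between the cheeks with the brown face up. Then flip the orange keeper over across it, by pushing, until it is fully down. Only push: do not grip, lift or carry the casting, and leave everything else on the bench where it is.

Things in the scene. Friction and masses are not known exactly. Their poses are not given: they have to be found in the camera images.
- fixture: Green clamping fixture bolted to the bench. Base plate 110 (x) by 250 (y) by 10 mm; origin at the centre of its underside, on the bench, z up. A channel runs along its y between two steel cheeks, 56 mm apart inside, 8 mm thick, 240 mm long, tops 32 mm above the bench. The casting is tipped towards -y; the keeper closes towards +x.
- casting: The aluminium casting to tip: a loose block 50 (x) by 40 (y) by 110 (z) mm, 0.45 to 0.75 kg, on end on the fixture's plate near the channel's +y end. Origin at the centre of its foot, z up while it stands. Its +y face, towards the lip, is raw brown; lying as wanted, its y axis points up. Pushed near the top towards -y it tips rather than slides, and falls by itself past about 20 degrees.
- casting_center (a point): Centre of the casting: 65 mm above the bench while it stands, 30 mm when it lies in the channel.
- keeper (a joint): Angle of the orange keeper (rad): 0 = level, fully down on the rest post; 1.57 = upright; it starts open at 1.7 to 2.0, leaning back to the fixture's -x side; open stop at 2.1. Its stiff hinge keeps it wherever it is left (1 to 2 N at the tip moves it), so it must be pushed all the way down.
- keeper_tip (a point): Middle of the keeper's free end. The keeper is a flat orange bar 92 mm long from hinge axis to tip, 36 mm wide (along the fixture's y) and 8 mm thick.
- keeper_hinge (a point): Middle of the keeper's hinge axis, 58 mm above the bench, at x = -44, y = -30 mm in the fixture's frame; the axis is parallel to the fixture's y. On both sides of the keeper stand dark ears 14 (x) by 12 (y) mm, 66 mm high, 27 mm from here along y.
- heel (a point): Middle of the top of the low dark lip, 8 mm thick, 22 mm above the bench, across the channel's +y end at y = +112 mm in the fixture's frame. The -y end is open.
- rest (a point): Middle of the top of the dark rest post for the keeper's free end, 12 (x) by 36 (y) mm, 53 mm above the bench, at x = +43, y = -30 mm in the fixture's frame.
- spare_casting: A second casting just like the first (50 by 40 by 110 mm), standing on the bench off to a side. Not part of the job. Origin at the centre of its foot.
- compound_tin: Yellow tin, 64 mm across, 85 mm high, standing on the bench. Not part of the job. Origin at the centre of its underside.
- mug: Blue mug, 76 mm across, 90 mm high. Not part of the job. Origin at the centre of its underside.
- grey_wheel: Grey grinding wheel lying flat, 110 mm across, 25 mm thick. Not part of the job. Origin at the centre of its underside.
- felt_wheel: Light brown polishing wheel lying flat, 90 mm across, 30 mm thick. Not part of the job. Origin at the centre of its underside.
- brush: Hand brush lying beyond the fixture, across the bench. Not part of the job.
- wrench: Wrench lying beyond the fixture, across the bench. Not part of the job.
Mind the look-alikes: they are no part of the job. What is shaped like the casting but yellow is not meant.

How it is judged (in metres and radians):
On the way, in this order (a step that is already met when the one before it is completed fails the run):
1. the casting lies flat in the channel, brown face up (angle between casting's own y axis and vertical below 0.1 rad and x of casting_center in the frame of fixture between -0.012 and 0.012 m and y of casting_center in the frame of fixture between -0.075 and 0.025 m and height (world z) of casting_center below 0.036 m), for 0.2 s.
2. after that, the keeper is fully down across it (value of joint keeper below 0.07 rad), for 0.2 s.
At the end, for the whole second after the job is handed in: The casting lies flat (within 0.1 rad) with its brown face up between the cheeks, its centre within 12 mm of the channel's middle line, between y = -75 and +25 mm of the fixture and under 36 mm above the bench, at rest; the keeper is within 0.07 rad of fully down (all of step 1 and value of joint keeper below 0.07 rad and linear speed of casting below 0.02 m/s); the robot touches nothing.
It fails at once if the casting is lifted: its centre rises above 85 mm over the bench (tipping alone takes it to 69 mm) (height (world z) of casting_center above 0.085 m).
It fails at once if the casting is gripped or squeezed: over 35 N between fingers and casting (contact force between casting and the fingers above 35 N).
It fails at once if another thing on the bench is moved by more than 20 mm (distance of any of spare_casting, compound_tin, mug, grey_wheel, felt_wheel, brush, wrench from where it was at the start of the episode above 0.02 m).
It also fails if it takes over 42 s, if anything falls off the work surface, if the arm or the gripper's body presses on something with over 40 N, if the wrist force passes 120 N, or if a joint passes its speed limit or range.

## Working session

There is one attempt and no reset: what is moved stays moved. The work goes in short steps, Python scripts to look and compute and a tool call to move; the robot and the scene stay as the last step left them, time stands still between calls to the robot, and variables do not carry over. Pictures are saved under pics/ and viewed, at most 10 in all, crops included, and the job is handed in when it is done.

Besides the shell and the picture viewer there is one more tool, called after ">>>" as name(argument=value, ...), one argument or row to a line, values as JSON. drive_tool: Moves the arm, as the interface text tells. Its arguments: {"type":"object","properties":{"plan":{"type":"array","items":{"type":"object","properties":{"x":{"type":"number"},"y":{"type":"number"},"z":{"type":"number"},"ax":{"type":"number"},"ay":{"type":"number"},"az":{"type":"number"},"hand":{"type":"number"}}}},"grip_force":{"type":"number"}},"required":["plan"]}

```bash
ls; mkdir -p pics
python3 - <<'E'
from rig import monitor, imaging, r
import cv2
for n in ("side","top"):
    im=imaging.grab_frame(n); cv2.imwrite(f"pics/{n}0.png",im[:,:,::-1])
    c=imaging.camera_info(n); print(n,c)
s=monitor.sense();print(s['clock'],s['eef_pos'],s['tcp_rot'],s['opening'])
E
```

```text
pics
side {'mtx': array([[450.49075773,   0.        , 316.80387623],
       [  0.        , 450.49075773, 242.21575665],
       [  0.        ,   0.        ,   1.        ]]), 'R': array([[ 0.72747609, -0.6861094 , -0.00569512],
       [-0.34174069, -0.35512233, -0.87011576],
       [ 0.59497214,  0.63493466, -0.4928145 ]]), 't': array([-428.56309894,  268.74169085,  730.7547844 ])}
top {'mtx': array([[562.72907756,   0.        , 320.68209165],
       [  0.        , 562.72907756, 235.20373381],
       [  0.        ,   0.        ,   1.        ]]), 'R': array([[ 1.52831009e-02, -9.99883148e-01, -3.42728859e-04],
       [-9.98630120e-01, -1.52467915e-02, -5.00541592e-02],
       [ 5.00430847e-02,  1.10724213e-03, -9.98746446e-01]]), 't': array([  -9.6146244 ,  562.53498698, 1517.87195513])}
0.1 [163.4624835  602.82508143 230.64175935] [-3.14038088e+00  1.25655497e-06  2.87679554e+00] 0.9989223589995239
```

View pics/side0.png

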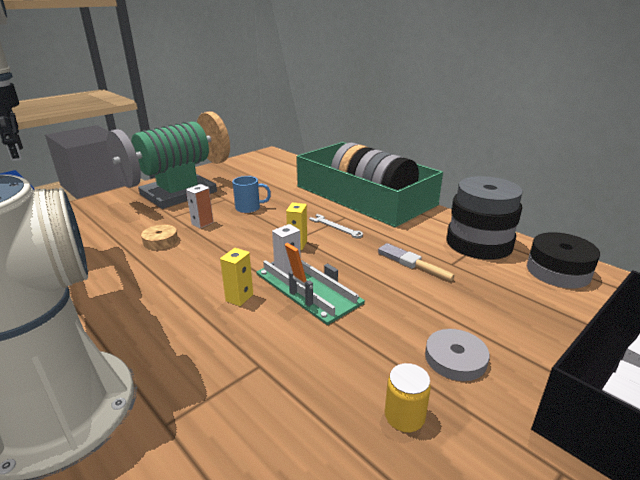

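View pics/top0.png

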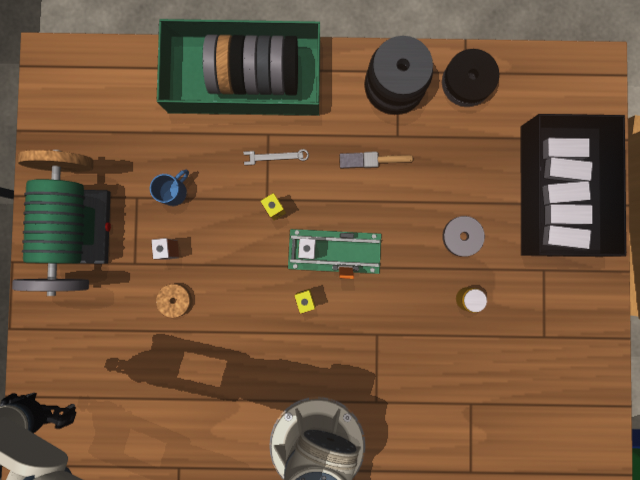

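Side view: the candidates are the grey block in the fixture (side 286,245; top 307,248), the grey block on the bench (side 199,205; top 161,248), and two yellow blocks (top 272,205 and 305,301). The one standing in the green channel, next to the orange keeper (top 346,272), fits the description. The far grey block is the spare, and the yellow ones are look-alikes. I'll measure and take one crop to confirm.

```bash
cat > h.py <<'E'
import numpy as np, cv2
from rig import monitor, imaging, r
def ray(c,px,z):
    d=c['R'].T@np.linalg.inv(c['mtx'])@np.array([px[0],px[1],1.]); o=-c['R'].T@c['t']
    return o+d*(z-o[2])/d[2]
def proj(c,X):
    p=c['mtx']@(c['R']@np.asarray(X,float)+c['t']); return p[:2]/p[2]
E
python3 - <<'E'
from h import *
c=imaging.camera_info('top'); im=cv2.imread('pics/top0.png'); hsv=cv2.cvtColor(im,cv2.COLOR_BGR2HSV)
roi=np.zeros(im.shape[:2],np.uint8); roi[180:330,240:400]=255
g=cv2.inRange(hsv,(60,80,40),(90,255,255))&roi
pts=cv2.findNonZero(g); R=cv2.minAreaRect(pts); 
box=np.array([ray(c,p,10) for p in cv2.boxPoints(R)]); print(R,box.round(1)); print('fix centre',box.mean(0), 'sides',np.linalg.norm(box[1]-box[0]),np.linalg.norm(box[2]-box[1]))
for nm,lo,hi,z in (('yellow',(22,120,120),(35,255,255),110),('orange',(5,180,120),(14,255,255),140)):
    m=cv2.inRange(hsv,lo,hi)&roi
    for k in cv2.findContours(m,0,2)[0]:
        if cv2.contourArea(k)>30:
            R=cv2.minAreaRect(k);print(nm,R,ray(c,R[0],z).round(1))
m=cv2.inRange(hsv,(0,0,185),(180,40,255))&roi
for k in cv2.findContours(m,0,2)[0]:
    if cv2.contourArea(k)>60:
        R=cv2.minAreaRect(k);print('cast',R,ray(c,R[0],120).round(1))
a=cv2.resize(im[190:320,250:400],None,fx=4,fy=4,interpolation=2)[:, :600]
s=cv2.resize(cv2.imread('pics/side0.png')[180:330,210:380],None,fx=3.5,fy=3.5,interpolation=2)
cv2.imwrite('pics/crop_t.png',s)
E
```

```text
((334.1334228515625, 250.8316650390625), (90.73665618896484, 39.40078353881836), 2.8624050617218018) [[ 471.4   87.    10. ]
 [ 578.8   83.6   10. ]
 [ 570.2 -164.    10. ]
 [ 462.9 -159.7   10. ]]
fix centre [520.82802937 -38.30514907  10.        ] sides 107.4167088879922 247.7489593670358
yellow ((304.10003662109375, 301.3000183105469), (20.23857307434082, 15.811387062072754), 71.56504821777344) [389.3  38.4 110. ]
yellow ((271.5730285644531, 204.51686096191406), (19.71596336364746, 15.687969207763672), 57.9946174621582) [634.5 125.7 110. ]
orange ((346.0, 276.5), (3.0, 14.0), 90.0) [454.4 -65.7 140. ]
cast ((306.5, 247.0), (15.0, 20.0), 0.0) [526.9  34.3 120. ]
```

View pics/crop_t.png

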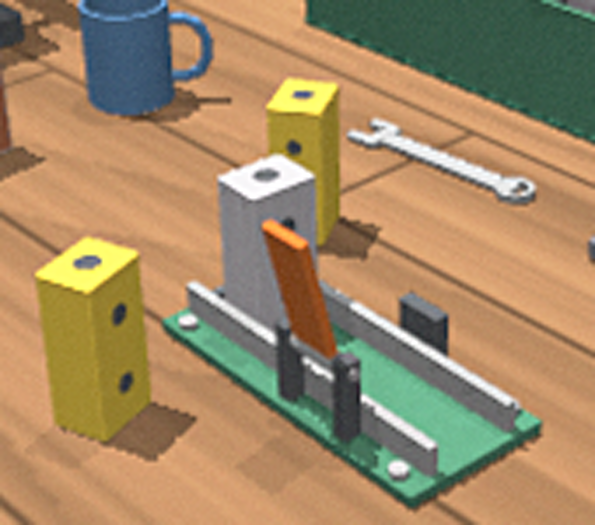

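The crop shows a grey casting standing in the channel at crop (265,230) with an orange keeper at (300,290) leaning back to -x; brown isn't visible on the camera-facing sides, so it faces +y. I'm confident it's the right one. Fixture: centre (521,-38), yaw about -0.035. Casting's +y face is near y=55. Moving to behind it with the gripper shut.

>>> drive_tool(
  plan=[
    {"x":-9.6,"y":-7.6,"z":1.0,"az":-2.2,"hand":0},
    {"x":-9.6,"y":-7.6,"z":1.0,"az":-2.2,"hand":0},
    {"x":-9.6,"y":-7.6,"z":1.0,"az":-2.2,"hand":0},
    {"x":-9.6,"y":-7.6,"z":1.0,"az":-2.2,"hand":0},
    {"x":-9.6,"y":-7.6,"z":1.0,"az":-2.2,"hand":0},
    {"x":-9.6,"y":-7.6,"z":1.0,"az":-2.2,"hand":0},
    {"x":-9.6,"y":-7.6,"z":1.0,"az":-2.2,"hand":0},
    {"x":-9.6,"y":-7.6,"z":1.0,"az":-2.2,"hand":0},
  ],
)

```text
invalid input
```

>>> drive_tool(
  plan=[
    {"x":-0.78,"y":-0.62,"z":0.1,"ax":0,"ay":0,"az":-0.3,"hand":5},
    {"x":-1.56,"y":-1.24,"z":0.2,"ax":0,"ay":0,"az":-0.6,"hand":5},
  ],
)

```text
clock: 0.3
eef_pos: [222.5, 522.5, 220.6]
tcp_rot: [-3.141, 0.0, 2.943]
contact_force: [0.6, -0.3, 0.3]
opening: 0.694
grasp_force: 0.0
```

>>> drive_tool(
  plan=[
    {"x":-7.6,"y":-6.9,"z":0.8,"ax":0,"ay":0,"az":-1.6,"hand":0},
    {"x":-7.6,"y":-6.9,"z":0.8,"ax":0,"ay":0,"az":-1.6,"hand":0},
    {"x":-7.6,"y":-6.9,"z":0.8,"ax":0,"ay":0,"az":-1.6,"hand":0},
    {"x":-7.6,"y":-6.9,"z":0.8,"ax":0,"ay":0,"az":-1.6,"hand":0},
    {"x":-7.6,"y":-6.9,"z":0.8,"ax":0,"ay":0,"az":-1.6,"hand":0},
    {"x":-7.6,"y":-6.9,"z":0.8,"ax":0,"ay":0,"az":-1.6,"hand":0},
    {"x":-7.6,"y":-6.9,"z":0.8,"ax":0,"ay":0,"az":-1.6,"hand":0},
    {"x":-7.6,"y":-6.9,"z":0.8,"ax":0,"ay":0,"az":-1.6,"hand":0},
  ],
)

```text
clock: 1.1
eef_pos: [457.7, 200.9, 190.2]
tcp_rot: [3.142, 0.0, 3.107]
contact_force: [1.6, 0.5, 0.7]
opening: -0.001
grasp_force: 0.0
```

>>> drive_tool(
  plan=[
    {"x":-1.45,"y":-1.8,"z":0.2,"ax":0,"ay":0,"az":0,"hand":0},
    {"x":-1.45,"y":-1.8,"z":0.2,"ax":0,"ay":0,"az":0,"hand":0},
    {"x":-1.45,"y":-1.8,"z":0.2,"ax":0,"ay":0,"az":0,"hand":0},
    {"x":-1.45,"y":-1.8,"z":0.2,"ax":0,"ay":0,"az":0,"hand":0},
    {"x":-1.45,"y":-1.8,"z":0.2,"ax":0,"ay":0,"az":0,"hand":0},
  ],
)

```text
clock: 1.6
eef_pos: [525.6, 110.7, 180.0]
tcp_rot: [3.141, -0.001, 3.106]
contact_force: [-0.2, -0.1, -0.0]
opening: -0.001
grasp_force: 0.0
```

Run:
```python
from h import *
print(monitor.sense()['eef_pos'])
im=imaging.grab_frame('wrist');cv2.imwrite('pics/w1.png',im[:,:,::-1])
c=imaging.camera_info('wrist')
f=np.array([521,-38.3,0]);ux=np.array([.9994,-.035,0]);uy=np.array([.035,.9994,0])
for n,x,y,z in (('ct',0,73,120),('heel',0,112,22),('hinge',-44,-30,58)): print(n,proj(c,f+ux*x+uy*y+[0,0,z]))
```

```text
[525.5717135  110.68597903 180.04481993]
ct [194.79834036 262.33496713]
heel [274.61350949 222.09242101]
hinge [ 81.17390161 178.5867408 ]
```

View pics/w1.png

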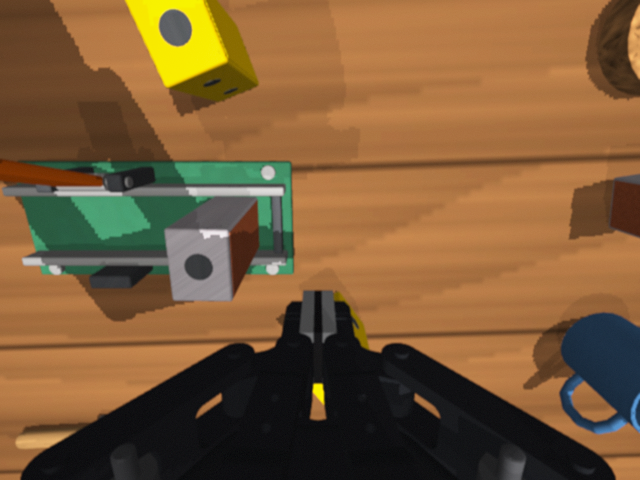

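The casting top is at (200,264) with its brown face on the right (+y) at (243,245), matching the estimate; the finger tips are at (318,300). Going down and approaching.

>>> drive_tool(
  plan=[
    {"x":0,"y":0,"z":0.75,"ax":0,"ay":0,"az":0,"hand":0},
    {"x":0,"y":0,"z":1.5,"ax":0,"ay":0,"az":0,"hand":0},
    {"x":0,"y":-0.4,"z":1.5,"ax":0,"ay":0,"az":0,"hand":0},
    {"x":0,"y":-0.6,"z":1.5,"ax":0,"ay":0,"az":0,"hand":0},
    {"x":0,"y":-0.7,"z":1.5,"ax":0,"ay":0,"az":0,"hand":0},
    {"x":0,"y":-0.8,"z":1.5,"ax":0,"ay":0,"az":0,"hand":0},
    {"x":0,"y":-0.9,"z":1.5,"ax":0,"ay":0,"az":0,"hand":0},
    {"x":0,"y":-1.0,"z":1.5,"ax":0,"ay":0,"az":0,"hand":0},
  ],
)

```text
clock: 2.45
eef_pos: [525.0, 60.5, 106.1]
tcp_rot: [3.141, 0.001, 3.107]
contact_force: [0.5, 0.1, 1.0]
opening: -0.0
grasp_force: 0.6
```

>>> drive_tool(
  plan=[
    {"x":0,"y":-0.1,"z":0,"ax":0,"ay":0,"az":0,"hand":0},
    {"x":0,"y":-0.2,"z":0,"ax":0,"ay":0,"az":0,"hand":0},
    {"x":0,"y":-0.3,"z":0,"ax":0,"ay":0,"az":0,"hand":0},
    {"x":0,"y":-0.4,"z":0,"ax":0,"ay":0,"az":0,"hand":0},
    {"x":0,"y":-0.5,"z":0,"ax":0,"ay":0,"az":0,"hand":0},
    {"x":0,"y":-0.6,"z":0,"ax":0,"ay":0,"az":0,"hand":0},
  ],
)

```text
clock: 3.05
eef_pos: [523.4, 29.9, 105.3]
tcp_rot: [-3.141, -0.0, 3.107]
contact_force: [0.5, -0.1, 0.8]
opening: -0.002
grasp_force: 0.0
```

Run:
```python
from h import *
im=imaging.grab_frame('side');cv2.imwrite('pics/s2.png',cv2.resize(im[180:330,210:380,::-1],None,fx=3.5,fy=3.5,interpolation=2))
```

```text
(no output)
```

View pics/s2.png

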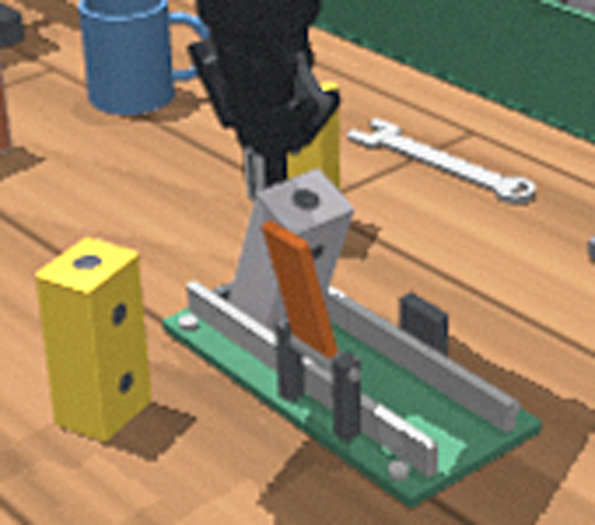

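The casting is tilted about 15–20° (top at crop 305,200), with the fingers behind it. Pushing on.

>>> drive_tool(
  plan=[
    {"x":0,"y":-0.1,"z":0,"ax":0,"ay":0,"az":0,"hand":0},
    {"x":0,"y":-0.2,"z":0,"ax":0,"ay":0,"az":0,"hand":0},
    {"x":0,"y":-0.3,"z":0,"ax":0,"ay":0,"az":0,"hand":0},
    {"x":0,"y":-0.4,"z":0,"ax":0,"ay":0,"az":0,"hand":0},
    {"x":0,"y":-0.4,"z":0,"ax":0,"ay":0,"az":0,"hand":0},
    {"x":0,"y":-0.4,"z":-0.5,"ax":0,"ay":0,"az":0,"hand":0},
    {"x":0,"y":-0.4,"z":-1.5,"ax":0,"ay":0,"az":0,"hand":0},
    {"x":0,"y":-0.4,"z":-1.8,"ax":0,"ay":0,"az":0,"hand":0},
  ],
)

```text
clock: 3.9
eef_pos: [524.9, 10.5, 199.4]
tcp_rot: [3.141, 0.005, 3.107]
contact_force: [1.0, 0.1, -0.2]
opening: 0.0
grasp_force: 0.0
```

Run:
```python
from h import *
im=imaging.grab_frame('side');a=im[190:330,225:385,::-1]
t=imaging.grab_frame('top');cv2.imwrite('pics/t3full.png',t[:,:,::-1]);b=t[190:330,265:425,::-1]
cv2.imwrite('pics/s3.png',cv2.resize(np.hstack([a,b]),None,fx=2.5,fy=2.5,interpolation=2))
```

```text
(no output)
```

View pics/s3.png

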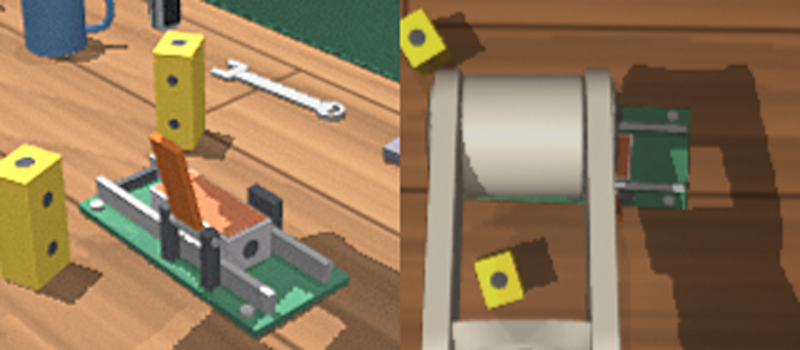

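The casting lies between the cheeks with the brown face up (left crop 215,205); the keeper tip is at (160,140).

Run:
```python
from h import *
t=imaging.camera_info('top');s=imaging.camera_info('side')
f=np.array([521,-38.3,0]);ux=np.array([.9994,-.035,0]);uy=np.array([.035,.9994,0])
p=ray(t,(265+232/2.5,190+155/2.5),50)-f;print('end y_f',p@uy,p@ux)
px=(225+168/2.5,190+140/2.5)
d=s['R'].T@np.linalg.inv(s['mtx'])@np.array([*px,1.]);o=-s['R'].T@s['t']
for yy in (-30,):
    k=((f-o)@uy+yy)/(d@uy);q=o+d*k; print('tip',(q-f)@ux,q[2],np.arctan2(q[2]-58,(q-f)@ux+44))
print('hinge w',f-44*ux-30*uy,'start',f-115*ux-30*uy, monitor.sense()['eef_pos'])
```

```text
end y_f -62.03770947589771 -1.1440481776107547
tip -59.06430659920302 146.25199560832345 1.7398633406184263
hinge w [475.9764 -66.742    0.    ] start [405.019 -64.257   0.   ] [524.67520404  10.49895974 198.19641257]
```

>>> drive_tool(
  plan=[
    {"x":1.0,"y":-0.8,"z":0,"ax":0,"ay":0,"az":0,"hand":0},
    {"x":2.15,"y":-1.59,"z":0,"ax":0,"ay":0,"az":0,"hand":0},
    {"x":2.15,"y":-1.59,"z":0,"ax":0,"ay":0,"az":0,"hand":0},
    {"x":2.15,"y":-1.59,"z":0,"ax":0,"ay":0,"az":0,"hand":0},
    {"x":2.15,"y":-1.59,"z":0.8,"ax":0,"ay":0,"az":0,"hand":0},
    {"x":2.15,"y":-1.59,"z":1.45,"ax":0,"ay":0,"az":0,"hand":0},
    {"x":2.15,"y":-1.59,"z":1.45,"ax":0,"ay":0,"az":0,"hand":0},
  ],
)

```text
clock: 4.7
eef_pos: [409.8, -64.6, 119.3]
tcp_rot: [3.141, -0.007, 3.107]
contact_force: [-0.0, -0.3, 0.0]
opening: 0.002
grasp_force: 0.0
```

>>> drive_tool(
  plan=[
    {"x":-0.3,"y":0,"z":0,"ax":0,"ay":0,"az":0,"hand":0},
    {"x":-0.5,"y":0,"z":0,"ax":0,"ay":0,"az":0,"hand":0},
    {"x":-0.65,"y":0,"z":0,"ax":0,"ay":0,"az":0,"hand":0},
    {"x":-0.8,"y":0,"z":0,"ax":0,"ay":0,"az":0,"hand":0},
    {"x":-0.9,"y":0,"z":0,"ax":0,"ay":0,"az":0,"hand":0},
    {"x":-0.9,"y":0,"z":0,"ax":0,"ay":0,"az":0,"hand":0},
    {"x":-0.9,"y":0,"z":0,"ax":0,"ay":0,"az":0,"hand":0},
  ],
)

```text
clock: 5.4
eef_pos: [457.6, -66.9, 122.9]
tcp_rot: [-3.142, 0.0, 3.107]
contact_force: [0.1, -0.4, 0.5]
opening: 0.002
grasp_force: 0.0
```

>>> drive_tool(
  plan=[
    {"x":-0.3,"y":0,"z":0,"ax":0,"ay":0,"az":0,"hand":0},
    {"x":-0.55,"y":0,"z":0.02,"ax":0,"ay":0,"az":0,"hand":0},
    {"x":-0.78,"y":0,"z":0.08,"ax":0,"ay":0,"az":0,"hand":0},
    {"x":-0.94,"y":0,"z":0.16,"ax":0,"ay":0,"az":0,"hand":0},
    {"x":-1.08,"y":0,"z":0.28,"ax":0,"ay":0,"az":0,"hand":0},
    {"x":-1.2,"y":0,"z":0.4,"ax":0,"ay":0,"az":0,"hand":0},
    {"x":-1.32,"y":0,"z":0.54,"ax":0,"ay":0,"az":0,"hand":0},
    {"x":-1.32,"y":0,"z":0.54,"ax":0,"ay":0,"az":0,"hand":0},
  ],
)

```text
clock: 6.2
eef_pos: [523.6, -69.1, 94.7]
tcp_rot: [3.141, -0.001, 3.107]
contact_force: [0.2, -0.5, 0.0]
opening: -0.002
grasp_force: 0.0
```

Run:
```python
from h import *
im=imaging.grab_frame('side');a=im[190:330,225:385,::-1]
cv2.imwrite('pics/s4.png',cv2.resize(a,None,fx=3.5,fy=3.5,interpolation=2))
```

```text
(no output)
```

View pics/s4.png

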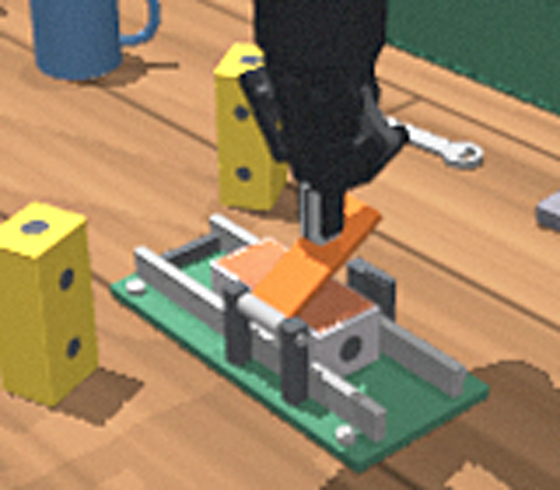

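The keeper is about 30° above level, with the fingertips on its upper face (320,235). Pressing it down.

>>> drive_tool(
  plan=[
    {"x":-0.1,"y":0,"z":0.15,"ax":0,"ay":0,"az":0,"hand":0},
    {"x":-0.16,"y":0,"z":0.3,"ax":0,"ay":0,"az":0,"hand":0},
    {"x":-0.22,"y":0,"z":0.45,"ax":0,"ay":0,"az":0,"hand":0},
    {"x":-0.24,"y":0,"z":0.58,"ax":0,"ay":0,"az":0,"hand":0},
    {"x":-0.24,"y":0,"z":0.64,"ax":0,"ay":0,"az":0,"hand":0},
    {"x":-0.24,"y":0,"z":0.64,"ax":0,"ay":0,"az":0,"hand":0},
  ],
)

```text
clock: 6.85
eef_pos: [535.1, -69.5, 63.2]
tcp_rot: [3.141, -0.001, 3.107]
contact_force: [-0.2, -0.7, 0.2]
opening: 0.003
grasp_force: 0.0
```

>>> drive_tool(
  plan=[
    {"x":0,"y":0,"z":0.02,"ax":0,"ay":0,"az":0,"hand":0},
    {"x":0,"y":0,"z":0.02,"ax":0,"ay":0,"az":0,"hand":0},
  ],
)

```text
clock: 7.05
eef_pos: [535.6, -69.6, 63.0]
tcp_rot: [-3.142, 0.0, 3.107]
contact_force: [0.5, 0.2, 0.5]
opening: -0.003
grasp_force: 0.0
```

>>> drive_tool(
  plan=[
    {"x":0,"y":0,"z":0.02,"ax":0,"ay":0,"az":0,"hand":0},
    {"x":0,"y":0,"z":0.04,"ax":0,"ay":0,"az":0,"hand":0},
    {"x":0,"y":0,"z":0.04,"ax":0,"ay":0,"az":0,"hand":0},
  ],
)

```text
clock: 7.35
eef_pos: [535.8, -69.6, 61.9]
tcp_rot: [-3.142, 0.0, 3.107]
contact_force: [-3.5, 0.3, 12.3]
opening: 0.004
grasp_force: 5.8
```

Firm contact (12 N upward at z = 62), so the keeper is on its post. Holding briefly, then retracting up.

>>> drive_tool(
  plan=[
    {"x":0,"y":0,"z":0.01,"ax":0,"ay":0,"az":0,"hand":0},
    {"x":0,"y":0,"z":0.01,"ax":0,"ay":0,"az":0,"hand":0},
    {"x":0,"y":0,"z":-0.3,"ax":0,"ay":0,"az":0,"hand":0},
    {"x":0,"y":0,"z":-1.0,"ax":0,"ay":0,"az":0,"hand":0},
    {"x":0,"y":0,"z":-2.0,"ax":0,"ay":0,"az":0,"hand":0},
    {"x":0,"y":0,"z":-2.0,"ax":0,"ay":0,"az":0,"hand":0},
    {"x":0,"y":0,"z":-2.0,"ax":0,"ay":0,"az":0,"hand":0},
  ],
)

```text
clock: 8.05
eef_pos: [536.5, -69.7, 162.3]
tcp_rot: [-3.141, 0.003, 3.107]
contact_force: [-0.5, 0.1, -0.9]
opening: 0.003
grasp_force: 0.0
```

Run:
```python
from h import *
im=imaging.grab_frame('side');a=im[190:330,225:385,::-1]
b=cv2.resize(imaging.grab_frame('wrist')[:,:,::-1],(373,280))
cv2.imwrite('pics/s5.png',np.hstack([cv2.resize(a,(400,350),interpolation=2),cv2.copyMakeBorder(b,0,70,0,0,0)]))
```

```text
(no output)
```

View pics/s5.png

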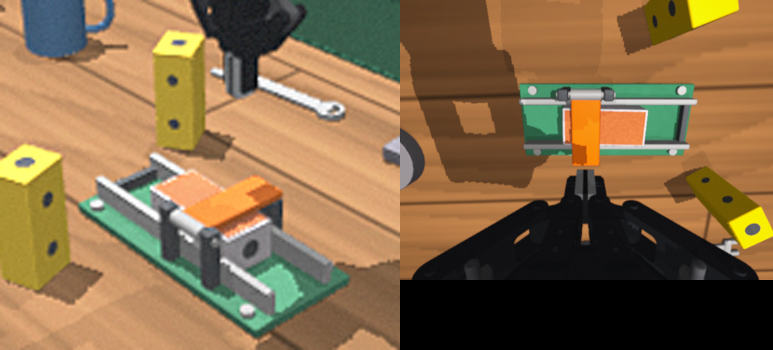

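The keeper lies level on the rest post (side crop 250,200). The casting is flat under it, brown face up, and the robot is clear.

```bash
python3 -c "
from rig import r
print(r.sign_off())"
```

```text
the job is handed in; nothing more can be done
None
```

I tipped the casting flat in the channel with its brown face up, pushed the keeper down onto its rest post, and handed the job in; the hand-in returned no pass or fail verdict.

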